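Draw a bond probe along a glued seam and hold it on the red spot

TASK

Take the yellow spring-tipped probe from its stand, set its tip on the white dot of the clamped rosewood shoulder block and draw it along the pale glue seam to the red spot without lifting it off, keeping the probe square to the block's sloping face and pressing lightly, with the sprung tip pushed about half way in. Finish still holding the probe there: tip resting on the red spot, square to the face, lightly pressed and still. Do not disturb the puppet head, the pulley wheel or the anvil.

Things in the scene. Friction and masses are not known exactly. Their poses are not given: they have to be found in the camera images.
- probe: loose hand probe, 100 to 190 g, hanging upright in its stand. Yellow square handle 28 x 28 mm in plan and 52 mm tall, below it a steel nose 14 mm in diameter and 22 mm long, and below that the sprung brass tip. Origin: centre of the handle's underside (it rests on the stand's top); z runs along the probe up the handle, x and y are square to the handle's flats. The end of the sprung tip lies 40 mm below the origin when out.
- tip (a point): lowest point of the probe's round brass tip (ball 10 mm in diameter), on the probe's axis; axes as the probe's. It moves with the plunger.
- plunger (a joint): how far the sprung tip is pushed into the probe: 0 fully out, 0.010 m fully in (bottomed). Spring: starts to give at 1.2 N, about 4 N half way, about 7 N fully in (0.6 N per mm).
- stand: fixed black square block 70 x 70 mm, 50 mm tall, with an 18 mm hole down its middle in which the probe's nose and tip hang free. Origin: centre of the underside, z up. Square to the probe's handle at the start.
- block: rosewood shoulder block fixed on a grey cradle, 80 x 190 x 36 mm, round ends. Its flat top face slopes 0.26 rad (15 degrees). Origin: on that face, mid-length of the pale glue seam; z points out of the face, square to it; y runs level along the seam; x up the slope. Face: x -28 to 52, y -95 to 95 mm; nothing rises above it. The flush dark disc 30 mm up from the seam is no part of the job.
- white_dot (a point): centre of the white dot, 14 mm in diameter, on the face on the seam at y = +60 mm of the block; axes as the block's.
- red_spot (a point): centre of the red spot, 14 mm in diameter with a thin white rim (17 mm over all), on the face on the seam, somewhere between y = -15 and -55 mm of the block; axes as the block's.
- head: bystander: glazed clay puppet head, plain egg shape on a neck, 78 mm wide and 110 mm tall, loose and standing. Origin: centre of its underside.
- pulley: bystander: brass pulley wheel lying flat, 72 mm in diameter, 18 mm thick, loose. Origin: centre of its underside.
- anvil: bystander: small iron anvil, 105 x 55 mm, 57 mm tall, loose. Origin: centre of its foot's underside; the horn points to its -x.
Not all that is in view belongs to the job. Of the things shaped like the probe, the yellow one is meant.

How it is judged:
On the way, in this order (a step that is already met when the one before it is completed fails the run):
1. the probe is lifted out of its stand in the fingers (z of probe in the frame of stand above 0.085 m and contact force between the fingers and probe above 1 N), for 0.1 s.
2. the tip is pressed lightly on the white dot, probe square to the face (distance between tip and white_dot below 0.008 m and contact force between probe and block between 0.8 and 8.5 N and value of joint plunger between 0.0008 and 0.0095 m and angle between the z axis of probe and the z axis of block, either way round below 0.14 rad), for 0.1 s.
3. the tip runs along the middle of the seam, lightly pressed and square (x of tip in the frame of block between -0.008 and 0.008 m and y of tip in the frame of block between 0.005 and 0.035 m and contact force between probe and block between 0.8 and 8.5 N and value of joint plunger between 0.0008 and 0.0095 m and angle between the z axis of probe and the z axis of block, either way round below 0.14 rad), for 0.1 s.
At the end, for the whole second after the job is handed in: the probe, still gripped, clear of the stand and still, has its tip within 7 mm of the red spot's centre, is within 8 degrees of square to the face and presses with 1.5 to 7 N (plunger 0.8 to 9.5 mm in); the fingers do not touch the block (distance between tip and red_spot below 0.007 m and contact force between probe and block between 1.5 and 7 N and value of joint plunger between 0.0008 and 0.0095 m and angle between the z axis of probe and the z axis of block, either way round below 0.14 rad and contact force between the fingers and probe above 1 N and contact force between probe and stand below 0.1 N and contact force between the fingers and block below 0.1 N and linear speed of probe below 0.01 m/s); the arm keeps its last pose, push and grip.
It fails at once if the probe presses on the block with more than 12 N (contact force between probe and block above 12 N).
It fails at once if the tip is lifted 3 to 10 mm off the seam between the white dot and the red spot (x of tip in the frame of block between -0.012 and 0.012 m and y of tip in the frame of block below 0.048 m and y of tip in the frame of red_spot above 0.01 m and z of tip in the frame of block between 0.003 and 0.01 m).
It fails at once if the puppet head, the pulley wheel or the anvil is moved by more than 20 mm (distance of any of head, pulley, anvil from where it was at the start of the episode above 0.02 m).
It also fails if it takes over 48 s, if anything falls off the work surface, if the arm or the gripper's body presses on something with over 40 N, if the wrist force passes 120 N, or if a joint passes its speed limit or range.

ROBOT

A 7-joint arm with a two-finger parallel gripper is mounted at the origin on the work surface. World frame = base frame: x ahead of the robot, y to its left, z up, the work surface at z = 0. Lengths are in m, angles in rad, forces in N, time in s.
With the tool pointing down it reaches from about 0.425 to 0.925 m from the base axis. Payload 6.8 kg.
Tool frame: the origin (TCP) lies at the very end of the fingers, on their centre line; the grasp point (between the pads) lies 19 mm behind it; z points along the fingers, y is the direction in which the jaws open and shut (so a half turn about z gives the same grasp; the last joint's range is limited). The gripper opens to 85 mm and grips with 20 to 120 N. Pads are 22 mm wide; open, the fingers measure 114 mm over their backs; the gripper's body (76 mm by 85 mm) begins 54 mm behind the grasp point. The pads swing forward as they close: fully open they stand 13 mm farther back than shut.
Start: joints at [-0.108, 0.477, 0.022, 1.555, -0.011, 1.109, -0.083], TCP at [0.675, 0, 0.231] pointing down, gripper open.
Joint ranges: [-2.96, 2.96], [-0.34, 2.1], [-1.41, 1.46], [0.24, 2.44], [-1.37, 4.51], [0.17, 1.92], [-2.96, 2.96]. Speed limits (rad/s): [2.39, 2.39, 3.14, 3.14, 3.14, 3.14, 3.14].

INTERFACE

Orientations are given as a unit quaternion [x, y, z, w].
In Python, from cell import env, eyes, order gives the robot as it stands.
- The arm moves only by the tool apply_moves, never from a script. Its argument "commands" is a list of rows, each a list of 7 numbers: the closure in counts, from 0 (fully open) to 255 (shut), then the shift along the tool's x, y, z in cm, then the turn, a rotation vector about the tool's x, y, z in rad. In form: [[fingers, tx, ty, tz, wx, wy, wz], ...]. A call has 1 to 20 rows; each row is the pose to reach, as a shift and turn from the pose measured when the call began, along the tool's axes at that moment; what a row does not reach only later rows make up. A row lasts 1/8 s, in which the tool goes at most 62.5 mm and 10.7 degrees, less where a joint would pass 70% of its speed; a pose out of reach is approached as far as the arm can. A call with a gripper value outside its range is refused whole. The fingers move at their own pace and stop on an object; the grip force is fixed at half the most. Time passes only in rows, so rows that repeat a pose let the fingers close. It gives the time, the measured TCP pose, the force and the opening at its end, in the units of the state.
- env.observe(): the state, without advancing time (a new reading comes with each control period).
- eyes.get_image(name): name is "scene" or "side" or "wrist"; returns (picture, depth): 384x512x3 uint8, red, green, blue; 384x512 float32, m along the optical axis (not along the pixel's ray), 0 where there is no reading.
- eyes.get_calibration(name): a dict with "fx", "fy", "cx", "cy" (pixels), "R" (3x3) and "t" (3): a world point X has camera coordinates R X + t. Camera axes: x right, y down, z forward; pixel columns grow to the right and rows downward; lengths in m; the calibration is good to about 2 mm. A picture is of the moment at which its call begins: read the wrist's pose just before it. get_calibration takes no time and is no camera call; for the wrist camera it gives the pose at the moment of the call.
- order.job_done(): hands the job in, once; it reports no verdict.
The state is a dict: "t": time; "joints": joint angles; "joint_velocities": joint speeds; "joint_torque": joint torques, N m; "tool_pos": TCP position; "tool_rot": TCP orientation; "ft_force": force on the tool from outside, world axes, zero at the start; "wrist_torque": the same for the moment, N m; "opening": finger opening in m.
Only numpy, scipy, OpenCV 4.12 (cv2) and the standard library are available. Lean on these libraries where they do the work, as an engineer would, in place of code of your own. Each camera call takes 0.05 s, during which the arm holds its last target. There are 200 camera calls.

## Working session

There is one attempt and no reset: what is moved stays moved. The work goes in short steps, Python scripts to look and compute and a tool call to move; the robot and the scene stay as the last step left them, time stands still between calls to the robot, and variables do not carry over. Pictures are saved under pics/ and viewed, about 8 in all and at most 12, crops included, and the job is handed in when it is done.

Besides the shell and the picture viewer there is one more tool, called after "Request:" in YAML: its name, and indented under it one key for each argument. apply_moves: Moves the arm, as the interface text tells. Its arguments: {"type":"object","properties":{"commands":{"type":"array","items":{"type":"array","items":{"type":"number"}}}},"required":["commands"]}

```bash
ls; mkdir -p pics; python3 - <<'E'
from cell import env, eyes, order
import cv2, numpy as np
s=env.observe(); print(s)
for n in ("scene","side"):
    im,d=eyes.get_image(n); np.savez(f"pics/{n}0.npz",im=im,d=d)
    cv2.imwrite(f"pics/{n}0.png",cv2.cvtColor(im,cv2.COLOR_RGB2BGR)); c=eyes.get_calibration(n); print(n,c, d.min(),d.max())
E
```

```text
pics
{'t': 0.0, 'joints': array([-0.10807621,  0.47780376,  0.02240066,  1.55644677, -0.01149983,
        1.10928089, -0.08309131]), 'joint_velocities': array([ 8.99430409e-05,  6.31644649e-04,  1.02238265e-03,  6.50402427e-04,
       -2.97571393e-03, -5.15951730e-04,  9.47295885e-04]), 'joint_torque': array([-5.45967814e-04, -5.96443820e+01,  1.60769675e+00, -2.81194621e+01,
        1.24063640e-02,  9.39900521e-03,  2.20753498e-05]), 'tool_pos': array([ 6.74417397e-01, -6.82692055e-05,  2.30326419e-01]), 'tool_rot': array([ 7.07123290e-01,  7.07089693e-01, -6.94770756e-04, -5.79817117e-04]), 'ft_force': array([ 0.29142674, -0.44553879,  0.40916356]), 'wrist_torque': array([-0.02214871,  0.03173163, -0.01316359]), 'opening': 0.08557344577840507}
scene {'fx': 408.1939901451711, 'fy': 408.1939901451711, 'cx': 261.9411175424241, 'cy': 197.30209991062355, 'R': array([[-0.5182864 ,  0.85514246,  0.01051613],
       [ 0.46136502,  0.28993645, -0.83849816],
       [-0.72008439, -0.42973042, -0.54480294]]), 't': array([ 0.41054278, -0.17751825,  1.37335621])} 0.0 3.8223972
side {'fx': 366.2106926996815, 'fy': 366.2106926996815, 'cx': 256.290286379335, 'cy': 189.39775306422763, 'R': array([[-0.97408605, -0.22591485, -0.01090178],
       [-0.15681104,  0.7092925 , -0.68725138],
       [ 0.16299284, -0.66773246, -0.72633787]]), 't': array([0.58905089, 0.2098533 , 0.72787411])} 0.0 2.8511527
```

View pics/scene0.png

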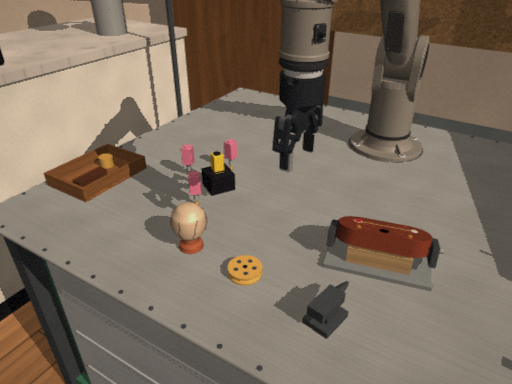

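View pics/side0.png

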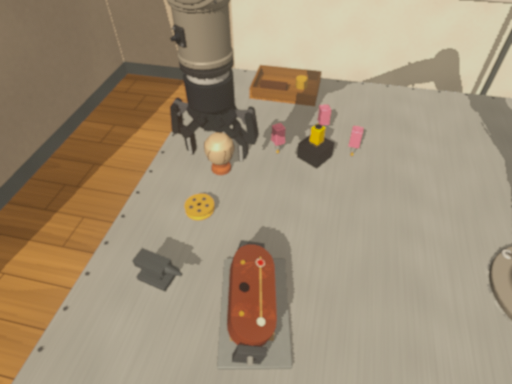

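Scene: yellow probe (217,161) in black stand (218,180), three pink decoys around it, head (189,225), pulley (245,269), anvil (327,308), block (383,240). Side: white dot (261,321), red spot (261,262), seam between them; probe at (317,133).

```bash
cat > h.py <<'E'
import cv2, numpy as np
from cell import env, eyes, order
def cloud(im,d,c):
    v,u=np.mgrid[:d.shape[0],:d.shape[1]]
    P=np.stack([(u-c['cx'])/c['fx']*d,(v-c['cy'])/c['fy']*d,d],-1)
    return (P-c['t'])@c['R']      # R^T (Xc - t)
def ray(u,v,c):
    o=-c['R'].T@c['t']; r=c['R'].T@np.array([(u-c['cx'])/c['fx'],(v-c['cy'])/c['fy'],1.]); return o,r
def onplane(u,v,c,n,p0):
    o,r=ray(u,v,c); return o+r*(n@(p0-o))/(n@r)
E
python3 - <<'E'
from h import *
np.set_printoptions(precision=4,suppress=True)
for n in ("side","scene"):
    z=np.load(f"pics/{n}0.npz"); im,d=z['im'],z['d']; c=eyes.get_calibration(n); X=cloud(im,d,c)
    hsv=cv2.cvtColor(im,cv2.COLOR_RGB2HSV); H,S,V=[hsv[...,i].astype(int) for i in range(3)]
    if n=="side":
        for w,(u0,v0) in dict(white=(261,321),red=(261,262)).items():
            print(w); print(hsv[v0-6:v0+7:2,u0-8:u0+9:2].tolist()) if w=="red" else None
        m=(d>0)&((H<10)|(H>172))&(S>130)&(V>50); m[:235]=0;m[350:]=0;m[:,:222]=0;m[:,285:]=0
        P=X[m]; 
        p0=np.median(P,0)
        for k in range(8):
            q=P[:]; 
            if k: q=P[np.abs((P-p0)@nn)<0.003]
            p0=q.mean(0); nn=np.linalg.svd(q-p0,full_matrices=False)[2][2]; nn*=np.sign(nn[2])
        print("plane",p0,nn,len(q),len(P),np.std((q-p0)@nn),"tilt",np.arccos(nn[2]))
        wm=(S<70)&(V>150); 
        for w,(u0,v0) in dict(white=(261,321),).items():
            k=np.zeros_like(wm);k[v0-8:v0+9,u0-8:u0+9]=1; ys,xs=np.where(wm&k.astype(bool)); print(w,xs.mean(),ys.mean(),len(xs),onplane(xs.mean(),ys.mean(),c,nn,p0))
        print(onplane(261,262,c,nn,p0))
    y=(H>20)&(H<34)&(S>180)&(V>120)&(d>0)
    nlab,lab,st,cen=cv2.connectedComponentsWithStats(y.astype(np.uint8))
    for i in range(1,nlab):
        if st[i,4]>25:
            Q=X[lab==i]; print(n,st[i],cen[i],"min",Q.min(0),"max",Q.max(0),"med",np.median(Q,0))
            t=Q[Q[:,2]>Q[:,2].max()-0.006]; print("  top",t.mean(0),len(t))
    # tall things near table
E
python3 - <<'E'
from h import *
A=np.load("pics/scene0.npz")['im']; B=np.load("pics/side0.npz")['im']
a=cv2.resize(A[120:260,150:270],None,fx=3.3,fy=3.3,interpolation=cv2.INTER_CUBIC)[:460]
b=cv2.resize(B[235:370,215:300],None,fx=3.4,fy=3.4,interpolation=cv2.INTER_CUBIC)[:460]
h=min(a.shape[0],b.shape[0]); cv2.imwrite("pics/crop1.png",cv2.cvtColor(np.hstack([a[:h],b[:h]]),cv2.COLOR_RGB2BGR))
E
```

```text
white
red
[[[8, 167, 147], [8, 167, 147], [8, 163, 147], [12, 160, 155], [12, 165, 155], [8, 167, 147], [8, 163, 147], [8, 165, 147], [9, 165, 147]], [[8, 167, 147], [9, 160, 148], [11, 113, 165], [14, 126, 184], [13, 143, 178], [8, 156, 150], [9, 169, 146], [8, 167, 147], [9, 166, 146]], [[9, 168, 147], [11, 126, 162], [9, 110, 199], [5, 160, 204], [5, 167, 200], [9, 131, 181], [9, 154, 151], [8, 167, 147], [9, 164, 148]], [[8, 168, 156], [11, 113, 173], [7, 138, 203], [3, 215, 203], [3, 210, 203], [6, 142, 200], [9, 135, 163], [8, 165, 148], [8, 167, 148]], [[8, 171, 154], [10, 138, 161], [11, 100, 196], [5, 168, 204], [5, 176, 203], [9, 118, 198], [10, 131, 166], [8, 168, 155], [8, 167, 151]], [[9, 172, 150], [9, 173, 156], [10, 129, 168], [14, 101, 195], [13, 103, 193], [10, 122, 171], [8, 163, 156], [8, 169, 155], [9, 169, 152]], [[9, 171, 149], [9, 174, 155], [9, 172, 154], [15, 154, 179], [15, 153, 175], [8, 169, 151], [9, 172, 159], [8, 170, 159], [9, 172, 159]]]
plane [0.5709 0.1698 0.0845] [-0.2498 -0.0582  0.9665] 3269 3606 0.0009922398835564886 tilt 0.2594094006528976
white 260.52830188679246 321.22641509433964 53 [0.5466 0.2153 0.081 ]
[0.5709 0.1024 0.0805]
side [309 126  16  20 221] [316.6742 135.276 ] min [ 0.4946 -0.328   0.0491] max [ 0.5328 -0.2936  0.1034] med [ 0.5122 -0.3028  0.0804]
  top [ 0.5116 -0.3061  0.1001] 45
scene [211 153  13  19 163] [217.9632 162.5031] min [ 0.4702 -0.3236  0.05  ] max [ 0.5328 -0.2937  0.1043] med [ 0.5209 -0.3018  0.0798]
  top [ 0.5191 -0.3068  0.1004] 26
```

View pics/crop1.png

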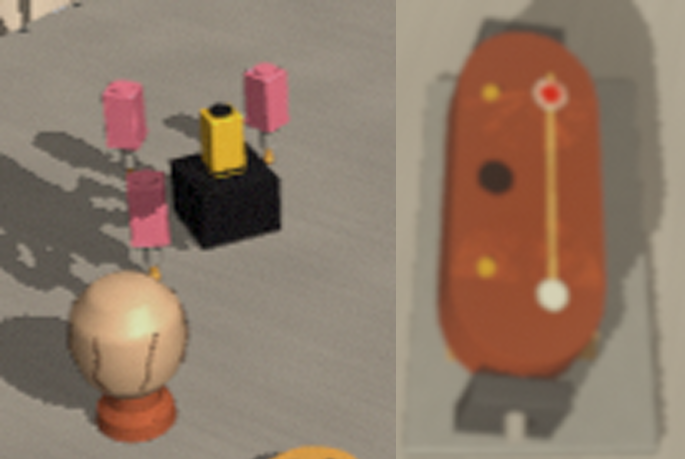

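```bash
python3 - <<'E'
from h import *
np.set_printoptions(precision=4,suppress=True)
C=eyes.get_calibration("wrist"); print(C)
tops=[]
for n in ("side","scene"):
    z=np.load(f"pics/{n}0.npz"); im,d=z['im'],z['d']; c=eyes.get_calibration(n); X=cloud(im,d,c)
    hsv=cv2.cvtColor(im,cv2.COLOR_RGB2HSV); H,S,V=[hsv[...,i].astype(int) for i in range(3)]
    m=(H>160)&(H<178)&(S>70)&(V>80)&(d>0); m[:90]=0
    k,lab,st,cen=cv2.connectedComponentsWithStats(m.astype(np.uint8))
    for i in range(1,k):
        if st[i,4]>40: Q=X[lab==i]; print(n,"pink",cen[i],Q.min(0),Q.max(0),np.median(Q,0))
    b=(V<60)&(d>0)&(np.abs(X[...,0]-.515)<.06)&(np.abs(X[...,1]+.305)<.06)&(np.abs(X[...,2]-.05)<.006)
    T=X[b][:,:2].astype(np.float32); tops.append(T); print(n,len(T),cv2.minAreaRect(T))
T=np.vstack(tops); print(cv2.minAreaRect(T), T.mean(0))
h=X[(np.abs(X[...,0]-.62)<.1)]
for nm,(u,v) in dict(head=(189,222)).items():
    print(nm,X[v,u],X[210:250,180:200].reshape(-1,3)[:,2].max())
E
```

```text
{'fx': 274.8385864126568, 'fy': 274.8385864126568, 'cx': 249.33270361202779, 'cy': 191.84026134817628, 'R': array([[ 1.    ,  0.0004, -0.0015],
       [ 0.0008, -0.9585,  0.285 ],
       [-0.0013, -0.285 , -0.9585]]), 't': array([-0.6743, -0.0368,  0.3793])}
side pink [324.3796 114.2847] [ 0.4909 -0.4259  0.0423] [ 0.5154 -0.4035  0.0955] [ 0.5028 -0.4098  0.0766]
side pink [355.6914 136.3086] [ 0.4015 -0.3459  0.0447] [ 0.4233 -0.322   0.0959] [ 0.4126 -0.3274  0.0767]
side pink [277.6875 139.3594] [ 0.5996 -0.3032  0.0445] [ 0.6278 -0.2866  0.0768] [ 0.6143 -0.2931  0.0561]
side 0 ((0.0, 0.0), (0.0, 0.0), 0.0)
scene pink [230.3946 148.9238] [ 0.2401 -0.4502 -0.0018] [ 0.4306 -0.3232  0.0942] [ 0.423  -0.3296  0.0705]
scene pink [187.2636 154.4227] [ 0.4895 -0.4288  0.0407] [ 0.5238 -0.4032  0.0948] [ 0.5156 -0.4139  0.071 ]
scene pink [194.4779 183.0884] [ 0.5216 -0.3692 -0.0038] [ 0.6359 -0.2862  0.0953] [ 0.6249 -0.2983  0.072 ]
scene 258 ((0.5152276158332825, -0.31116148829460144), (0.07160977274179459, 0.07097697257995605), 59.44247055053711)
((0.5152276158332825, -0.31116148829460144), (0.07160977274179459, 0.07097697257995605), 59.44247055053711) [ 0.5251 -0.3051]
head [ 0.7764 -0.1874  0.0896] 0.5950424552858998
```

Request:
apply_moves:
  commands:
    - [0,-5,-2.6,-1,0,0,0.1]
    - [0,-10,-5.2,-2,0,0,0.2]
    - [0,-16,-8,-2,0,0,0.3]
    - [0,-21,-11,-2,0,0,0.4]
    - [0,-26,-14,-2,0,0,0.5]
    - [0,-31,-16,-2,0,0,0.54]
    - [0,-31,-16,-2,0,0,0.54]
    - [0,-31,-16,-2,0,0,0.54]
    - [0,-31,-16,-2,0,0,0.54]

```text
t: 1.23
tool_pos: [0.5154, -0.3082, 0.2504]
tool_rot: [0.869, 0.494, -0.001, -0.001]
ft_force: [-0.3, 0.0, -0.5]
opening: 0.0857
```

```bash
python3 - <<'E'
from h import *
np.set_printoptions(precision=4,suppress=True)
s=env.observe(); print(s['tool_pos'],s['tool_rot'],s['joints'],s['ft_force'])
c=eyes.get_calibration("wrist"); im,d=eyes.get_image("wrist"); np.savez("pics/w1.npz",im=im,d=d,**c)
cv2.imwrite("pics/w1.png",cv2.cvtColor(im,cv2.COLOR_RGB2BGR))
X=cloud(im,d,c); hsv=cv2.cvtColor(im,cv2.COLOR_RGB2HSV); H,S,V=[hsv[...,i].astype(int) for i in range(3)]
near=(np.abs(X[...,0]-.515)<.06)&(np.abs(X[...,1]+.31)<.06)&(d>0)
for nm,m in dict(top=near&(X[...,2]>.096)&(X[...,2]<.104),cap=near&(X[...,2]>.104)&(X[...,2]<.12),stand=near&(np.abs(X[...,2]-.05)<.004)&(V<70)).items():
    Q=X[m]; print(nm,len(Q)); 
    if len(Q)>10: print(Q.mean(0),Q.max(0),cv2.minAreaRect(Q[:,:2].astype(np.float32)))
E
```

```text
[ 0.5154 -0.3082  0.2504] [ 0.8694  0.4942 -0.0006 -0.0008] [ 0.2543  0.341   0.2322  1.7306 -0.0871  1.0821 -0.0224] [-0.3277  0.0434 -0.4523]
top 379
[ 0.5138 -0.3114  0.1018] [ 0.531  -0.2946  0.104 ] ((0.5132545828819275, -0.31268247961997986), (0.027561267837882042, 0.026724688708782196), 58.71933364868164)
cap 240
[ 0.5129 -0.3128  0.1051] [ 0.5229 -0.3016  0.1068] ((0.5128201842308044, -0.31309443712234497), (0.019406115636229515, 0.019539929926395416), 57.840301513671875)
stand 2066
[ 0.5156 -0.3089  0.0499] [ 0.5594 -0.2654  0.0538] ((0.5128446221351624, -0.3129674792289734), (0.07062305510044098, 0.06976500898599625), 59.22946548461914)
```

View pics/w1.png

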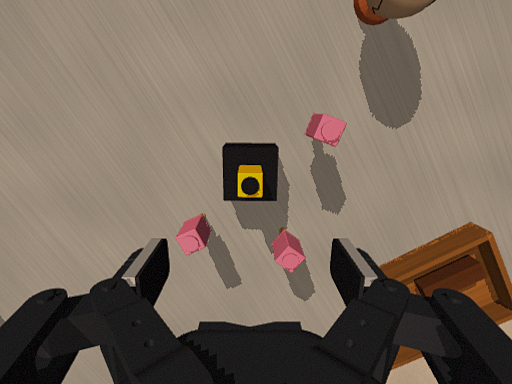

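Probe at (250,183) square in the image within the stand; jaws already aligned. Descend, then grip.

Request:
apply_moves:
  commands:
    - [0,-0.5,0,5,0,0,0]
    - [0,-0.5,0,10,0,0,0]
    - [0,-0.5,0,14,0,0,0]
    - [0,-0.5,0,17,0,0,0]
    - [0,-0.5,0,18.7,0,0,0]
    - [0,-0.5,0,18.7,0,0,0]
    - [0,-0.5,0,18.7,0,0,0]
    - [255,-0.5,0,18.7,0,0,0]
    - [255,-0.5,0,18.7,0,0,0]
    - [255,-0.5,0,18.7,0,0,0]
    - [255,-0.5,0,18.7,0,0,0]
    - [255,-0.5,0,18.7,0,0,0]
    - [255,-0.5,0,18.7,0,0,0]
    - [255,-0.5,0,18.7,0,0,0]
    - [255,-0.5,0,18.7,0,0,0]

```text
t: 3.15
tool_pos: [0.5128, -0.3127, 0.064]
tool_rot: [0.869, 0.494, -0.0, -0.0]
ft_force: [-2.0, 0.5, 5.5]
opening: 0.0272
```

Request:
apply_moves:
  commands:
    - [255,0,0,-2,0,0,0]
    - [255,0,0,-5,0,0,0]
    - [255,0,0,-9,0,0,0]
    - [255,0,0,-14,0,0,0]
    - [255,0,0,-18,0,0,0]
    - [255,0,0,-20,0,0,0]
    - [255,0,0,-20,0,0,0]
    - [255,0,0,-20,0,0,0]

```text
t: 4.15
tool_pos: [0.5122, -0.3122, 0.2623]
tool_rot: [0.869, 0.494, -0.001, -0.002]
ft_force: [-0.4, -0.6, -2.3]
opening: 0.0275
```

```bash
python3 - <<'E'
from h import *
np.set_printoptions(precision=4,suppress=True)
s=env.observe(); print(s['t'],s['tool_pos'],s['tool_rot'],s['joints'],s['ft_force'],s['wrist_torque'],s['opening'])
ims=[]
for n in ("wrist","scene","side"):
    c=eyes.get_calibration(n); im,d=eyes.get_image(n); np.savez(f"pics/{n}2.npz",im=im,d=d,**c)
    p=s['tool_pos']; q=c['R']@p+c['t']; u,v=int(q[0]/q[2]*c['fx']+c['cx']),int(q[1]/q[2]*c['fy']+c['cy']); print(n,u,v)
    u=min(max(u,60),452);v=min(max(v,60),324)
    a=im[v-60:v+60,u-60:u+60]; ims.append(cv2.resize(a,(260,260),interpolation=cv2.INTER_CUBIC))
cv2.imwrite("pics/c2.png",cv2.cvtColor(np.hstack(ims),cv2.COLOR_RGB2BGR))
E
```

```text
4.15 [ 0.5122 -0.3122  0.2623] [ 0.8693  0.4942 -0.0011 -0.0015] [ 0.2551  0.3307  0.2412  1.7173 -0.0865  1.1077 -0.0142] [-0.3918 -0.6412 -2.318 ] [-0.0212 -0.0025 -0.0313] 0.027532675715792123
wrist 249 243
scene 213 94
side 325 69
```

View pics/c2.png

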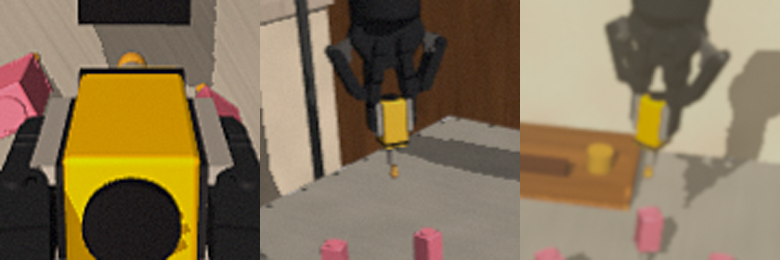

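Probe held straight, 27.5 mm opening, about 1.9 N weight. Now locate the brass tip precisely in the tool frame.

```bash
python3 - <<'E'
from h import *
from scipy.spatial.transform import Rotation as Ro
np.set_printoptions(precision=4,suppress=True)
p=np.array([.5122,-.3122,.2623]); R=Ro.from_quat([.8693,.4942,-.0011,-.0015]).as_matrix()
pr=p+R@[0,0,.049]; A=[];B=[]
for n in ("wrist","scene","side"):
    z=np.load(f"pics/{n}2.npz"); im=z['im']; c={k:z[k] for k in z.files}
    hsv=cv2.cvtColor(im,cv2.COLOR_RGB2HSV).astype(int); H,S,V=hsv[...,0],hsv[...,1],hsv[...,2]
    q=c['R']@pr+c['t']; u,v=q[0]/q[2]*c['fx']+c['cx'],q[1]/q[2]*c['fy']+c['cy']
    m=(H>8)&(H<26)&(S>110)&(V>110); k=np.zeros_like(m); r=9; k[int(v)-r:int(v)+r+1,int(u)-r:int(u)+r+1]=1
    nl,lab,st,cen=cv2.connectedComponentsWithStats((m&k).astype(np.uint8)); 
    print(n,"pred",u,v,[ (st[i].tolist(),cen[i]) for i in range(1,nl)])
    if nl<2: continue
    i=1+np.argmax(st[1:,4])
    if n=="wrist": continue
    o,r=ray(*cen[i],c); r/=np.linalg.norm(r); M=np.eye(3)-np.outer(r,r); A.append(M);B.append(M@o)
X=np.linalg.solve(sum(A),sum(B)); print("tri",X,"tool",R.T@(X-p), [np.linalg.norm(a@X-b) for a,b in zip(A,B)])
# handle axis in the side+scene clouds, tool frame
for n in ("scene","side","wrist"):
    z=np.load(f"pics/{n}2.npz"); c={k:z[k] for k in z.files}; Y=(cloud(z['im'],z['d'],c)-p)@R
    hsv=cv2.cvtColor(z['im'],cv2.COLOR_RGB2HSV).astype(int)
    m=(hsv[...,0]>18)&(hsv[...,0]<34)&(hsv[...,1]>170)&(np.abs(Y[...,0])<.03)&(np.abs(Y[...,1])<.03)&(np.abs(Y[...,2]+.02)<.05)&(z['d']>0)
    Q=Y[m]; print(n,len(Q),Q.min(0),Q.max(0))
    for lo in np.arange(-.04,.015,.01):
        s=Q[(Q[:,2]>lo)&(Q[:,2]<=lo+.01)]
        if len(s)>5: print(round(lo,3),len(s),np.median(s,0))
E
```

```text
wrist pred 249.48875451017227 212.56209039738 [([243, 207, 14, 7, 58], array([249.2931, 210.0172])), ([240, 217, 19, 5, 95], array([249., 219.]))]
scene pred 214.23630038643606 113.22111731213337 [([213, 110, 4, 6, 15], array([214.5333, 112.9333]))]
side pred 323.39679425444626 88.43874604690025 [([314, 79, 6, 19, 87], array([315.9195,  86.7356])), ([322, 86, 4, 5, 16], array([323.6875,  87.9375]))]
tri [ 0.5292 -0.298   0.2233] tool [0.0209 0.0075 0.039 ] [np.float64(0.0005869896974492468), np.float64(0.0005869896974492704)]
scene 236 [-0.0036 -0.0157 -0.0383] [0.0185 0.0151 0.0146]
-0.04 47 [ 0.0128  0.0011 -0.0358]
-0.03 41 [ 0.0136 -0.0002 -0.025 ]
-0.02 46 [ 0.0138  0.0001 -0.0149]
-0.01 46 [ 0.0143  0.0004 -0.0048]
0.0 47 [0.0136 0.0029 0.0051]
0.01 9 [0.0144 0.0065 0.0116]
side 225 [ 0.0022 -0.0152 -0.0385] [0.0152 0.0129 0.0109]
-0.04 50 [ 0.0113 -0.0008 -0.0356]
-0.03 43 [ 0.0126 -0.0016 -0.0252]
-0.02 40 [ 0.0119 -0.0015 -0.0153]
-0.01 46 [ 0.0127 -0.0015 -0.0054]
0.0 44 [ 0.0122 -0.0028  0.0052]
wrist 3866 [-0.0147 -0.0154 -0.0449] [0.0145 0.0138 0.0103]
-0.04 2248 [ 0.009  -0.0003 -0.0376]
-0.03 563 [ 0.0135 -0.0003 -0.0253]
-0.02 457 [ 0.0135  0.0002 -0.0152]
-0.01 369 [ 0.0135 -0.0003 -0.0052]
0.0 210 [ 0.0135 -0.0003  0.0035]
```

```bash
cat >> h.py <<'E'
from scipy.spatial.transform import Rotation as Ro
np.set_printoptions(precision=4,suppress=True)
def goto(P,Rt):
    s=env.observe(); R=Ro.from_quat(s['tool_rot']).as_matrix()
    print("t",s['t'],"pos",s['tool_pos'],"F",s['ft_force'],"-> shift cm",100*R.T@(P-s['tool_pos']),"turn",Ro.from_matrix(R.T@Rt).as_rotvec())
def frame(n,w,r):
    y=w-r; y-=n*(n@y); y/=np.linalg.norm(y); z=-n; return np.column_stack([y,np.cross(z,y),z])  # tool x = block y
E
python3 - <<'E'
from h import *
w=np.array([.5466,.2153,.081]);r=np.array([.5709,.1024,.0805]); n=np.array([-.2505,-.056,.9665]); n/=np.linalg.norm(n)
goto(w+n*.13,frame(n,w,r))
E
```

```text
t 4.3 pos [ 0.5123 -0.3123  0.2624] F [ 0.4124 -0.9799 -1.5487] -> shift cm [ 44.8    -26.4549   5.6451] turn [-0.2504  0.0985 -0.7441]
```

Request:
apply_moves:
  commands:
    - [255,4.5,-2.6,0,0,0,-0.08]
    - [255,9,-5.2,0,-0.02,0.01,-0.17]
    - [255,13.5,-8,0,-0.05,0.02,-0.27]
    - [255,18,-10.6,0,-0.08,0.03,-0.37]
    - [255,22.4,-13.2,0.5,-0.11,0.045,-0.47]
    - [255,27,-16,1,-0.15,0.06,-0.56]
    - [255,31.5,-18.6,2,-0.19,0.075,-0.65]
    - [255,36,-21.2,3,-0.22,0.09,-0.7]
    - [255,40.5,-24,4.5,-0.25,0.098,-0.744]
    - [255,43.5,-25.7,5.4,-0.25,0.098,-0.744]
    - [255,44.8,-26.45,5.65,-0.25,0.098,-0.744]
    - [255,44.8,-26.45,5.65,-0.25,0.098,-0.744]
    - [255,44.8,-26.45,5.65,-0.25,0.098,-0.744]
    - [255,44.8,-26.45,5.65,-0.25,0.098,-0.744]

```text
t: 6.05
tool_pos: [0.5143, 0.2067, 0.2066]
tool_rot: [0.624, 0.771, 0.101, 0.081]
ft_force: [0.8, -0.0, -1.8]
opening: 0.0274
```

```bash
python3 - <<'E'
from h import *
s=env.observe(); print(s['t'],s['tool_pos'],s['tool_rot'],s['joints'],s['ft_force'],s['opening'])
c=eyes.get_calibration("wrist"); im,d=eyes.get_image("wrist"); np.savez("pics/w3.npz",im=im,d=d,pos=s['tool_pos'],rot=s['tool_rot'],**c)
cv2.imwrite("pics/w3.png",cv2.cvtColor(im,cv2.COLOR_RGB2BGR))
E
```

```text
6.05 [0.5143 0.2067 0.2066] [0.6242 0.7705 0.1009 0.0807] [-0.3851  0.1941 -0.1783  2.0542  0.1961  0.6603 -0.4877] [ 0.8185 -0.0407 -1.7831] 0.027430772606264517
```

View pics/w3.png

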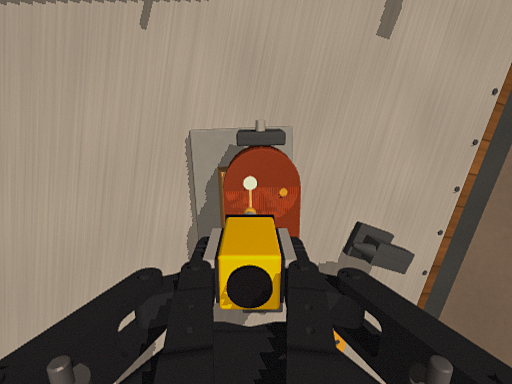

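White dot visible at (250,183), brass tip at (250,211), seam running straight under the probe. Refine plane and dot from this view.

```bash
python3 - <<'E'
from h import *
def fit(P):
    p0=np.median(P,0);q=P
    for k in range(8):
        if k:q=P[np.abs((P-p0)@nn)<0.003]
        p0=q.mean(0);nn=np.linalg.svd(q-p0,full_matrices=False)[2][2];nn*=np.sign(nn[2])
    return p0,nn,len(q)
for f,box in (("w3",(150,238,222,302)),("side0",(235,350,222,285)),("scene0",(205,270,325,440))):
    z=np.load(f"pics/{f}.npz"); im,d=z['im'],z['d']; c=eyes.get_calibration(f[:-1]) if f!="w3" else {k:z[k] for k in ('fx','fy','cx','cy','R','t')}
    X=cloud(im,d,c); hsv=cv2.cvtColor(im,cv2.COLOR_RGB2HSV).astype(int); H,S,V=hsv[...,0],hsv[...,1],hsv[...,2]
    k=np.zeros(d.shape,bool); k[box[0]:box[1],box[2]:box[3]]=1
    g=k&(d>0)&((H<12)|(H>172))&(S>120)&(V>40)
    n0=np.array([-.2505,-.056,.9665]); g&=np.abs((X-[.5466,.2153,.081])@n0)<.008
    p0,n,N=fit(X[g]); print(f,"n",n,N,"tilt",np.arccos(n[2]),"az",np.arctan2(-n[1],-n[0]))
    print(" height of cloud vs side plane at white:",  (n@(p0-np.array([.5466,.2153,.081])))/n[2])
    wm=k&(S<80)&(V>140); nl,lab,st,cen=cv2.connectedComponentsWithStats(wm.astype(np.uint8))
    for i in range(1,nl):
        if st[i,4]>10: print(" white",cen[i],st[i,4],onplane(*cen[i],c,n,p0))
    rm=k&((H<7)|(H>175))&(S>130)&(V>180)
    ys,xs=np.where(rm); 
    if len(xs): print(" red",len(xs),xs.mean(),ys.mean(),xs.std(),ys.std(),onplane(xs.mean(),ys.mean(),c,n,p0))
    sm=k&(H>13)&(H<26)&(S>80)&(V>140)
    nl,lab,st,cen=cv2.connectedComponentsWithStats(sm.astype(np.uint8))
    for i in range(1,nl):
        if st[i,4]>8: print(" seamlike",st[i],cen[i],onplane(*cen[i],c,n,p0))
E
```

```text
w3 n [-0.2512 -0.0578  0.9662] 4510 tilt 0.26071118065702614 az 0.2260604234137354
 height of cloud vs side plane at white: 0.0008786633905467122
 white [223.1429 152.2857] 14 [0.5155 0.241  0.0753]
 white [296.9415 173.1637] 342 [0.5899 0.2352 0.0943]
 white [249.7338 182.705 ] 139 [0.5469 0.2158 0.082 ]
 white [279.7273 232.5455] 11 [0.5891 0.168  0.0901]
 seamlike [244 189  12  25 104] [250.0385 203.8558] [0.552  0.1936 0.082 ]
 seamlike [280 188   8   8  51] [283.1765 191.6078] [0.5814 0.2135 0.0908]
 seamlike [ 223  217   54   21 1043] [249.6155 227.3538] [0.5571 0.1674 0.0817]
side0 n [-0.2495 -0.0581  0.9666] 3436 tilt 0.2590341944606783 az 0.22888423654793305
 height of cloud vs side plane at white: 7.391010465704575e-06
 white [228.2019 280.2857] 1050 [0.6175 0.1615 0.0961]
 white [279.6197 338.4872] 234 [0.5104 0.2333 0.0727]
 white [260.6034 321.3966] 58 [0.5464 0.2155 0.081 ]
 red 23 260.2173913043478 262.0869565217391 1.4128762442845146 1.2824244525002282 [0.5723 0.1031 0.0809]
 seamlike [240 260   6   5  23] [242.3913 261.7826] [0.6037 0.1152 0.0897]
 seamlike [259 266   4  52 151] [260.1391 291.2583] [0.5592 0.162  0.0811]
 seamlike [239 310   6   7  30] [241.1 313.2] [0.5806 0.2127 0.0896]
scene0 n [-0.2415 -0.0574  0.9687] 1196 tilt 0.2508590877533609 az 0.23315831823908456
 height of cloud vs side plane at white: -0.0004482107934644436
 white [391.1838 214.5601] 2062 [0.4836 0.1548 0.0613]
 white [413.7857 231.    ] 14 [0.5457 0.2166 0.0804]
 white [437.5294 265.2647] 34 [0.6733 0.281  0.116 ]
 seamlike [357 249   9   2  10] [361.  249.5] [0.7032 0.154  0.116 ]
 seamlike [348 250  49  12 118] [369.7712 255.0508] [0.7141 0.1735 0.1198]
 seamlike [401 258  12   3  21] [407.8095 258.5238] [0.6822 0.2325 0.1154]
```

```bash
cat >> h.py <<'E'
w=np.array([.5468,.2156,.0818]);r=np.array([.5723,.1031,.0815]); n=np.array([-.2505,-.0576,.9664]); n/=np.linalg.norm(n); F=frame(n,w,r)
E
python3 - <<'E'
from h import *
print(F); goto(w+n*.066,F); goto(w+n*.049,F)
E
```

```text
[[-0.2206  0.9426  0.2505]
 [ 0.9754  0.213   0.0576]
 [ 0.0009  0.257  -0.9664]]
t 6.1 pos [0.5143 0.2069 0.2067] F [-0.2861 -0.3264 -0.9361] -> shift cm [0.1397 0.0393 6.3374] turn [-0.0007  0.0025 -0.0127]
t 6.1 pos [0.5143 0.2069 0.2067] F [-0.2861 -0.3264 -0.9361] -> shift cm [0.1439 0.0404 8.0374] turn [-0.0007  0.0025 -0.0127]
```

Request:
apply_moves:
  commands:
    - [255,0.14,0.04,2,0,0,-0.01]
    - [255,0.14,0.04,4,0,0,-0.013]
    - [255,0.14,0.04,5.5,0,0.0025,-0.013]
    - [255,0.14,0.04,6.3,0,0.0025,-0.013]
    - [255,0.14,0.04,6.3,0,0.0025,-0.013]
    - [255,0.14,0.04,6.3,0,0.0025,-0.013]

```text
t: 6.85
tool_pos: [0.5304, 0.212, 0.1465]
tool_rot: [0.619, 0.775, 0.102, 0.081]
ft_force: [0.5, -0.1, -1.5]
opening: 0.0273
```

```bash
python3 - <<'E'
from h import *
s=env.observe(); goto(w+n*.049,F); ims=[]
R=Ro.from_quat(s['tool_rot']).as_matrix()
for nm in ("wrist","side"):
    c=eyes.get_calibration(nm); im,d=eyes.get_image(nm); np.savez(f"pics/{nm}4.npz",im=im,d=d,**c)
    q=c['R']@(s['tool_pos']+R@[0,0,.049])+c['t']; u,v=int(q[0]/q[2]*c['fx']+c['cx']),int(q[1]/q[2]*c['fy']+c['cy']); print(nm,u,v)
    ims.append(cv2.resize(im[v-40:v+40,u-40:u+40],(390,390),interpolation=cv2.INTER_CUBIC))
cv2.imwrite("pics/c4.png",cv2.cvtColor(np.hstack(ims),cv2.COLOR_RGB2BGR))
E
```

```text
t 6.85 pos [0.5304 0.212  0.1465] F [ 0.4999 -0.0766 -1.4758] -> shift cm [-0.0135 -0.0445  1.7847] turn [ 0.0002 -0.0002  0.0002]
wrist 248 212
side 262 316
```

View pics/c4.png

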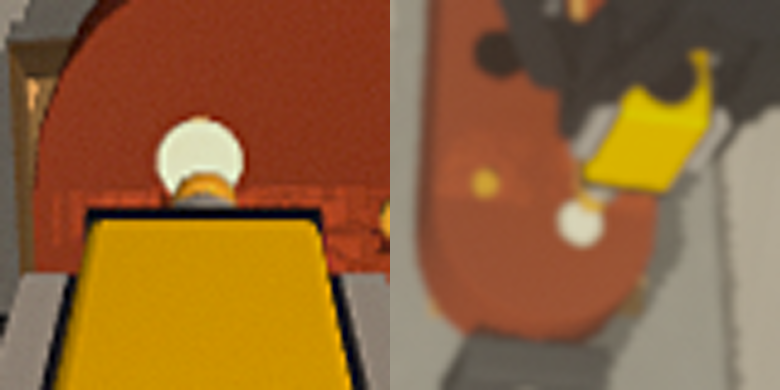

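Tip (ball) is lined up over the white dot in both views. Descend in two steps, checking force.

Request:
apply_moves:
  commands:
    - [255,0,-0.04,0.8,0,0,0]
    - [255,0,-0.04,1.3,0,0,0]
    - [255,0,-0.04,1.5,0,0,0]
    - [255,0,-0.04,1.5,0,0,0]
    - [255,0,-0.04,1.5,0,0,0]

```text
t: 7.58
tool_pos: [0.5337, 0.2128, 0.1321]
tool_rot: [0.619, 0.775, 0.102, 0.081]
ft_force: [-1.9, -0.3, 0.9]
opening: 0.0275
```

```bash
python3 - <<'E'
from h import *
goto(w+n*.049,F); s=env.observe(); print(n@s['ft_force'], n@[.5,-.08,-1.48])
E
```

```text
t 7.575 pos [0.5337 0.2128 0.1321] F [-1.9237 -0.2722  0.8974] -> shift cm [-0.0153 -0.0005  0.3016] turn [ 0.0002 -0.0002  0.0004]
1.364759306123946 -1.5509163496400495
```

Request:
apply_moves:
  commands:
    - [255,0,0,0.2,0,0,0]
    - [255,0,0,0.2,0,0,0]
    - [255,0,0,0.2,0,0,0]
    - [255,0,0,0.2,0,0,0]

```text
t: 8.07
tool_pos: [0.5343, 0.2129, 0.1303]
tool_rot: [0.619, 0.775, 0.102, 0.081]
ft_force: [-1.4, -0.8, 1.9]
opening: 0.0273
```

```bash
python3 - <<'E'
from h import *
s=env.observe(); print(n@s['ft_force']+1.55); goto(w+n*.0495,F); goto(r+n*.0495,F)
E
```

```text
3.771324376789231
t 8.075 pos [0.5343 0.2129 0.1303] F [-1.4484 -0.8157  1.8745] -> shift cm [-0.016  -0.011   0.0619] turn [ 0.0004 -0.0002  0.0003]
t 8.075 pos [0.5343 0.2129 0.1303] F [-1.4484 -0.8157  1.8745] -> shift cm [-11.5514  -0.0141   0.0789] turn [ 0.0004 -0.0002  0.0003]
```

Pressing 3.8 N on the dot. Draw first 45 mm slowly.

Request:
apply_moves:
  commands:
    - [255,-0.3,0,0.02,0,0,0]
    - [255,-0.7,0,0.02,0,0,0]
    - [255,-1.1,0,0.02,0,0,0]
    - [255,-1.5,0,0.03,0,0,0]
    - [255,-1.9,0,0.03,0,0,0]
    - [255,-2.3,0,0.03,0,0,0]
    - [255,-2.7,0,0.03,0,0,0]
    - [255,-3.1,0,0.03,0,0,0]
    - [255,-3.5,0,0.04,0,0,0]
    - [255,-3.9,0,0.04,0,0,0]
    - [255,-4.2,0,0.04,0,0,0]
    - [255,-4.2,0,0.04,0,0,0]
    - [255,-4.2,0,0.04,0,0,0]

```text
t: 9.7
tool_pos: [0.5439, 0.1709, 0.1297]
tool_rot: [0.619, 0.774, 0.101, 0.081]
ft_force: [-0.6, -2.2, 1.8]
opening: 0.0274
```

```bash
python3 - <<'E'
from h import *
s=env.observe(); print(n@s['ft_force']+1.55, F.T@s['ft_force']); goto(r+n*.0495,F)
E
```

```text
3.5748782343177226 [-2.0422 -0.6165 -2.0249]
t 9.7 pos [0.5439 0.1709 0.1297] F [-0.6378 -2.2398  1.7965] -> shift cm [-7.2427 -0.001   0.0408] turn [ 0.0001  0.001  -0.0006]
```

Request:
apply_moves:
  commands:
    - [255,-0.3,0,0.02,0,0,0]
    - [255,-0.7,0,0.02,0,0,0]
    - [255,-1.1,0,0.03,0,0,0]
    - [255,-1.6,0,0.03,0,0,0]
    - [255,-2.1,0,0.03,0,0,0]
    - [255,-2.6,0,0.04,0,0,0]
    - [255,-3.1,0,0.04,0,0,0]
    - [255,-3.6,0,0.05,0,0,0]
    - [255,-4.1,0,0.05,0,0,0]
    - [255,-4.6,0,0.05,0,0,0]
    - [255,-5.1,0,0.05,0,0,0]
    - [255,-5.6,0,0.05,0,0,0]
    - [255,-6,0,0.05,0,0,0]
    - [255,-6.4,0,0.05,0,0,0]
    - [255,-6.7,0,0.05,0,0,0]
    - [255,-7,0,0.05,0,0,0]
    - [255,-7.2,0,0.05,0,0,0]
    - [255,-7.2,0,0.05,0,0,0]
    - [255,-7.2,0,0.05,0,0,0]

```text
t: 12.08
tool_pos: [0.5599, 0.0999, 0.1292]
tool_rot: [0.62, 0.774, 0.101, 0.081]
ft_force: [-0.4, -0.8, 2.9]
opening: 0.0273
```

```bash
python3 - <<'E'
from h import *
s=env.observe(); print(n@s['ft_force']+1.55, F.T@s['ft_force'],s['opening']); goto(r+n*.0495,F)
R=Ro.from_quat(s['tool_rot']).as_matrix(); ims=[]
for nm in ("wrist","side","scene"):
    c=eyes.get_calibration(nm); im,d=eyes.get_image(nm); np.savez(f"pics/{nm}5.npz",im=im,d=d,**c)
    q=c['R']@(s['tool_pos']+R@[0,0,.049])+c['t']; u,v=int(q[0]/q[2]*c['fx']+c['cx']),int(q[1]/q[2]*c['fy']+c['cy']); print(nm,u,v)
    ims.append(cv2.resize(im[v-32:v+32,u-32:u+32],(260,260),interpolation=cv2.INTER_CUBIC))
cv2.imwrite("pics/c5.png",cv2.cvtColor(np.hstack(ims),cv2.COLOR_RGB2BGR))
E
```

```text
4.548532613779421 [-0.6465  0.1899 -2.9985] 0.02729871079254716
t 12.075 pos [0.5599 0.0999 0.1292] F [-0.4295 -0.7629  2.946 ] -> shift cm [ 0.0325  0.007  -0.0093] turn [-0.0001  0.0018 -0.0011]
wrist 248 212
side 260 261
scene 356 219
```

View pics/c5.png

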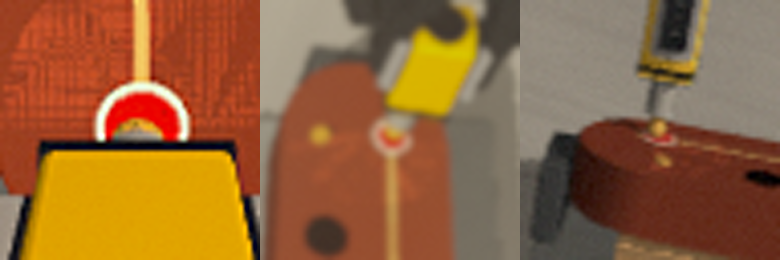

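Tip sits on the red spot in all three views; measure how well centred.

```bash
python3 - <<'E'
from h import *
s=env.observe(); tip=s['tool_pos']+Ro.from_quat(s['tool_rot']).as_matrix()@[0,0,.049]
z=np.load("pics/wrist5.npz"); c={k:z[k] for k in ('fx','fy','cx','cy','R','t')}; im=z['im']
hsv=cv2.cvtColor(im,cv2.COLOR_RGB2HSV).astype(int); H,S,V=hsv[...,0],hsv[...,1],hsv[...,2]
k=np.zeros(V.shape,bool);k[190:216,232:270]=1
m=k&(S<110)&(V>130); yy,xx=np.where(m); m2=(yy<214)
P=np.array([onplane(a,b,c,n,r) for a,b in zip(xx,yy)]); Q=(P-r)@F  # tool-x (block y), tool-y
from scipy.optimize import least_squares
ok=np.hypot(Q[:,0],Q[:,1])<.014
for i in range(4):
    f=least_squares(lambda a:np.hypot(Q[ok,0]-a[0],Q[ok,1]-a[1])-.0078,[0,0],loss='soft_l1',f_scale=.0005); e=np.hypot(Q[:,0]-f.x[0],Q[:,1]-f.x[1])-.0078; ok=np.abs(e)<.0012
print("wrist rim centre rel r (block y, tool y) mm",f.x*1e3,ok.sum(),"tip rel r",((tip-r)@F)*1e3)
# ball vs predicted ball centre in wrist
q=c['R']@(tip+n*.005)+c['t']; print("ball pred px",q[0]/q[2]*c['fx']+c['cx'],q[1]/q[2]*c['fy']+c['cy'],"r px",.005/q[2]*c['fx'])
b=k&(H>12)&(H<28)&(S>90)&(V>110); b[:200]=0; ys,xs=np.where(b); print("ball px cols",xs.min(),xs.max(),"rows",ys.min(),ys.max())
E
```

```text
wrist rim centre rel r (block y, tool y) mm [0.8756 1.1435] 95 tip rel r [-0.3083 -0.0627 -0.4065]
ball pred px 248.917720596751 214.88156612797866 r px 6.884326162108361
ball px cols 239 262 rows 200 214
```

Tip is about 1.7 mm from the measured centre (limit 7 mm), force about 4.5 N. Let it settle and hand in.

Request:
apply_moves:
  commands:
    - [255,0,0,0,0,0,0]
    - [255,0,0,0,0,0,0]
    - [255,0,0,0,0,0,0]
    - [255,0,0,0,0,0,0]

```text
t: 12.72
tool_pos: [0.5599, 0.1, 0.1292]
tool_rot: [0.62, 0.774, 0.101, 0.081]
ft_force: [0.2, -1.1, 2.3]
opening: 0.0276
```

```bash
python3 - <<'E'
from h import *
s=env.observe(); f=n@s['ft_force']+1.55; print(f,abs(s['joint_velocities']).max(),s['opening']); goto(r+n*.0495,F)
if 2.5<f<6: order.job_done(); print("done")
E
```

```text
3.7706212923890057 0.002148787858408389 0.027550472988338463
t 12.725 pos [0.5599 0.1    0.1292] F [ 0.1545 -1.1472  2.2695] -> shift cm [ 0.0268  0.0103 -0.0115] turn [-0.0002  0.0018 -0.001 ]
the job is handed in; nothing more can be done
done
```

I lifted the yellow probe from its stand, set its tip on the white dot, and drew it along the seam to the red spot without lifting it. I then handed the job in at about 12.7 s, with the probe still held on the spot. The hand-in gives no verdict.

- **Press force:** about 3.8 N at the last check. Readings through the draw and the finish were 3.6 to 4.5 N, taken with the probe's weight subtracted and a little sensor noise. From the spring figures, that puts the tip 4 to 5.5 mm in.
- **Tip position:** about 1.7 mm from the red spot's centre as the wrist camera saw it, against a limit of 7 mm. The side camera's estimate put it within about 0.3 mm, so the two views disagree by roughly 1.5 mm.
- **Squareness:** the tool is within 0.002 rad of the face normal I measured. The wrist and side views agree on the slope (0.261 and 0.259 rad). The scene camera gave 0.251, which I left out because it sees the face at a shallow angle.
- **Grip and stillness:** the jaws are holding at 27.5 mm, and the arm is practically still (joint speeds at most 0.002 rad/s).
- **Bystanders:** the moves were planned to stay clear of the puppet head, pulley and anvil, but I did not measure their positions again at the end.

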